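White-reference a colour probe, then hold it centred in the sample beaker's guide

ROBOT

A 7-joint arm with a two-finger parallel gripper is mounted at the origin on the work surface. World frame = base frame: x ahead of the robot, y to its left, z up, the work surface at z = 0. Lengths are in mm, angles in rad, forces in N, time in s.
With the tool pointing down it reaches from about 400 to 875 mm from the base axis. Payload 4.4 kg.
Tool frame: the origin (TCP) lies on the centre line of the jaws, within the pads' length; the fingertips stand 25 mm ahead of it and the grasp point (between the pads) lies 6 mm ahead of it; z points along the fingers, x is the direction in which the jaws open and shut, and the axes are right-handed (so a half turn about z gives the same grasp; the last joint's range is limited). The gripper opens to 85 mm and grips with 20 to 120 N. Pads are 22 mm wide; open, the fingers measure 114 mm over their backs; the gripper's body (76 mm by 85 mm) begins 54 mm behind the grasp point. The pads swing forward as they close: fully open they stand 13 mm farther back than shut.
Start: joints at [-1.235, 0.628, 0.038, 1.517, -0.027, 0.996, -0.02], TCP at [254.178, 598.257, 256.313] pointing down, gripper open.
Joint ranges: [-3.06, 3.06], [-0.37, 2.12], [-1.25, 1.32], [0.18, 2.47], [-1.1, 4.24], [0.23, 1.98], [-2.94, 2.94]. Speed limits (rad/s): [2.57, 2.57, 3.14, 3.14, 3.14, 3.14, 3.14].

INTERFACE

Orientations are given as [roll, pitch, yaw] about the fixed x, y, z axes, in that order (R = Rz(yaw) Ry(pitch) Rx(roll)).
In Python, from cell import ctrl, cams gives the robot as it stands. The module is installed in compiled form; this text tells all that it offers.
- The arm moves only by the tool step_arm, never from a script. Its arguments are lists of equal length, an entry for each row: "linear": the shift along the tool's x, y, z in mm, a list of three; "yaw": the turn about the tool's z in rad; "gripper": the opening, from -1 (shut) to 1 (fully open). A call has 1 to 8 rows; each row is the pose to reach, as a shift and turn from the pose commanded when the call began, along the tool's axes at that moment; what a row does not reach only later rows make up. A row lasts 1/12 s, in which the tool goes at most 41.7 mm and 7.16 degrees, less where a joint would pass 70% of its speed; a pose out of reach is approached as far as the arm can. A call with a gripper value outside its range is refused whole. The fingers move at their own pace and stop on an object; the grip force is fixed at half the most. Time passes only in rows, so rows that repeat a pose let the fingers close. It gives the time, the measured TCP pose, the force and the opening at its end, in the units of the state.
- ctrl.read_state(): the state, without advancing time (a new reading comes with each control period).
- cams.get_image(name): name is "scene" or "top" or "wrist"; returns a dict with "frame" (384x512x3 uint8, red, green, blue), "depth" (384x512 float32, mm along the optical axis (not along the pixel's ray), 0 where there is no reading), "intrinsics" (3x3 intrinsics, pixels), "k1" (the pictures are not rectified: a ray, as slopes to the right and down, at radius r is drawn at 1 + k1 r^2 times it, then the intrinsics apply), "cam_to_world" (4x4, takes a point from camera to world coordinates). Camera axes: x right, y down, z forward; pixel columns grow to the right and rows downward; lengths in mm; the calibration is good to about 2 mm. A picture is of the moment at which its call begins.
- ctrl.finish_job(): hands the job in, once; it reports no verdict.
Trained networks look in the newest picture that a camera, given by its name, has taken for a name from the list of things; names that differ only in an ending like _2 or _b are one class to them, and where a whole thing is asked for, a point or a joint stands for the part that bears it (a point fixed in the world has none). Each returns a list of dicts, best first, with "conf" (0 to 1); they miss things now and then, are a little off and sometimes report something else, mostly with a low value. They report only what shows in the picture. A call takes as long as a camera call. They do not tell look-alikes from the thing itself.
- cams.regions_of(camera, name): "pixels" (384x512 bool, what is visible of it) and "pixel" ([column, row] in pixels, amid what is visible of it).
The state is a dict: "clock": time; "qpos": joint angles; "qd": joint speeds; "tau": joint torques, N m; "eef_pos": TCP position; "tool_rot": TCP orientation; "force": force on the tool from outside, world axes, zero at the start; "torque": the same for the moment, N m; "width": finger opening in mm.
Only numpy, scipy, OpenCV 4.12 (cv2) and the standard library are available. Lean on these libraries where they do the work, as an engineer would, in place of code of your own. Each camera call takes 0.05 s, during which the arm holds its last target.

TASK

Take the colour probe out of its stand and first take its white reference: keep the probe upright with its tip held still about 20 mm above the middle of the white tile, without touching it, for two seconds. Then lower the rod through the hole in the green guide plate, touching nothing of that station, until the orange band on the rod is level with the plate's top face, and finish while still holding the probe there, upright, still and centred in the hole. Keep off the blue station and do not disturb the canister, the spare beaker or the display module.

Things in the scene. Friction and masses are not known exactly. Their poses are not given: they have to be found in the camera images.
- probe: Loose colour probe, about 0.12 kg: black square handset 28 x 28 mm, 64 mm tall (95 to 159 mm above the tip; grip its middle at 127 mm), orange cap to 163 mm, steel rod of 10 mm diameter below. Origin at the rod tip, z up the rod, x and y square to the handset faces. Starts upright, the handset underside resting on the stand shelf; lifts straight out, over 95 mm to clear it.
- probe_tip (a point): centre of the rod's lower end (same point as the probe's origin)
- probe_band (a point): centre of the 12 mm tall orange band round the rod, on the rod's axis, 55 mm above the tip
- stand: The fixed grey probe stand: base 100 x 90 mm, four thin steel posts, and a shelf 60 x 70 mm whose top is 110 mm above the table, with a loose 16 mm through hole in its middle that the rod hangs in. Origin under its centre at table height, on the hole's axis, z up.
- tile: The fixed white reference: black square mount 70 x 70 mm, 14 mm high, with a white round tile of 50 mm diameter standing 2 mm proud. Origin under its centre, z up.
- tile_face (a point): centre of the white tile's upper face, 16 mm above the table
- green_station: Fixed station to use: white base 85 x 130 mm, open glass beaker (56 mm over the rim, rim 78 mm above the table) with a disc in it (top at 15 mm), and over it a green guide plate 60 x 126 mm on two posts, underside 84 mm, top face 99 mm above the table, with a vertical 22 mm through hole in its middle. Origin under its centre at table height, z up, y along the plate.
- green_hole (a point): centre of the guide hole's mouth, level with the green plate's top face, 99 mm above the table
- blue_station: An identical fixed station with a blue guide plate; not to be used or touched. Origin under its centre at table height. The blue and green stations may change places.
- canister: Loose green canister with a paper label and white lid, 86 mm across, 135 mm tall, standing; leave it alone. Origin at the centre of its underside.
- spare_beaker: Loose empty glass beaker, 72 mm over the rim, 90 mm tall, standing; leave it alone. Origin at the centre of its underside.
- display_module: Loose green circuit board with a bright lime display, 36 x 80 mm, 12 mm high, lying flat; leave it alone. Origin at the centre of its underside.
Mind the look-alikes: they are no part of the job. Leave any purple or red look-alike of the green_station alone.

How it is judged:
By the outcome, as a careful person would: the job done as asked, in the order asked, and still so for the second after the job is handed in, while the arm keeps its last pose, push and grip.
It also fails if it takes over 67 s, if anything falls off the work surface, if the arm or the gripper's body presses on something with over 40 N, if the wrist force passes 120 N, or if a joint passes its speed limit or range.

## Working session

There is one attempt and no reset: what is moved stays moved. The work goes in short steps, Python scripts to look and compute and a tool call to move; the robot and the scene stay as the last step left them, time stands still between calls to the robot, and variables do not carry over. Pictures are saved under pics/ and viewed, and the job is handed in when it is done.

Besides the shell and the picture viewer there is one more tool, called after "Call:" as name(argument=value, ...), one argument or row to a line, values as JSON. step_arm: Moves the arm, as the interface text tells. Its arguments: {"type":"object","properties":{"linear":{"type":"array"},"yaw":{"type":"array"},"gripper":{"type":"array"}},"required":["linear","yaw","gripper"]}

```bash
mkdir -p pics
python3 - <<'E'
from cell import ctrl,cams
import cv2,numpy as np
s=ctrl.read_state();print({k:np.round(v,3).tolist() for k,v in s.items()})
for n in ["scene","top","wrist"]:
    d=cams.get_image(n);np.savez(f"{n}0.npz",**{k:np.array(v) for k,v in d.items()})
    cv2.imwrite(f"pics/{n}0.png",cv2.resize(d["frame"][:,:,::-1],(800,600),interpolation=cv2.INTER_CUBIC))
    print(n,np.round(d["cam_to_world"],3).tolist(),np.array(d["intrinsics"]).tolist(),d["k1"])
    for t in ["probe","stand","tile","green_station","blue_station","canister","spare_beaker","display_module"]:
        try:
            for r in cams.regions_of(n,t)[:4]: print(n,t,round(float(r["conf"]),2),r["pixel"],int(r["pixels"].sum()))
        except Exception as e: print(t,e)
E
```

```text
{'clock': 0.0, 'qpos': [-1.235, 0.629, 0.038, 1.518, -0.027, 0.996, -0.02], 'qd': [0.001, -0.002, 0.001, 0.001, 0.001, 0.002, -0.001], 'tau': [-0.0, -56.341, 1.226, -19.344, 0.011, 0.011, -0.0], 'eef_pos': [253.97, 597.706, 255.387], 'tool_rot': [3.142, 0.002, 1.169], 'force': [0.739, 0.14, -0.169], 'torque': [0.013, -0.057, -0.047], 'width': 85.043}
scene [[0.125, 0.672, -0.73, 1395.583], [0.992, -0.071, 0.105, -130.872], [0.019, -0.738, -0.675, 864.769], [0.0, 0.0, 0.0, 1.0]] [[492.6720299826931, 0.0, 257.62914571639163], [0.0, 492.6720299826931, 194.97017235444775], [0.0, 0.0, 1.0]] -0.04138167508890975
scene probe 0.91 [374.0, 148.6] 446
scene stand 0.71 [361.6, 181.5] 1331
scene tile 0.83 [138.7, 195.0] 588
scene green_station 0.88 [201.3, 186.5] 2412
scene green_station 0.84 [299.1, 211.4] 2615
scene green_station 0.84 [302.2, 266.8] 3189
scene green_station 0.37 [138.4, 193.6] 617
scene blue_station 0.97 [208.0, 240.8] 3133
scene canister 0.63 [409.6, 229.5] 2418
scene canister 0.62 [252.4, 177.9] 291
scene spare_beaker 0.77 [119.0, 266.0] 1623
scene display_module 0.67 [249.5
[... 215 characters left out ...]
.33969307425122], [0.0, 0.0, 1.0]] -0.14712157837660642
top probe 0.52 [124.9, 237.7] 342
top stand 0.79 [144.5, 248.0] 1405
top tile 0.61 [388.7, 246.6] 948
top green_station 0.64 [326.9, 235.4] 2198
top green_station 0.61 [233.6, 125.6] 2348
top blue_station 0.96 [310.9, 162.4] 2334
top canister 0.59 [122.8, 148.8] 1754
top spare_beaker 0.69 [393.1, 140.4] 1089
top display_module 0.85 [262.7, 266.5] 493
wrist [[0.391, 0.873, 0.291, 180.625], [0.92, -0.371, -0.125, 630.156], [-0.001, 0.317, -0.948, 374.582], [0.0, 0.0, 0.0, 1.0]] [[291.6022838491242, 0.0, 255.0599164284843], [0.0, 291.6022838491242, 189.97084982576962], [0.0, 0.0, 1.0]] 0.02036529970878533
wrist stand 0.57 [95.2, 373.7] 184
```

View pics/scene0.png

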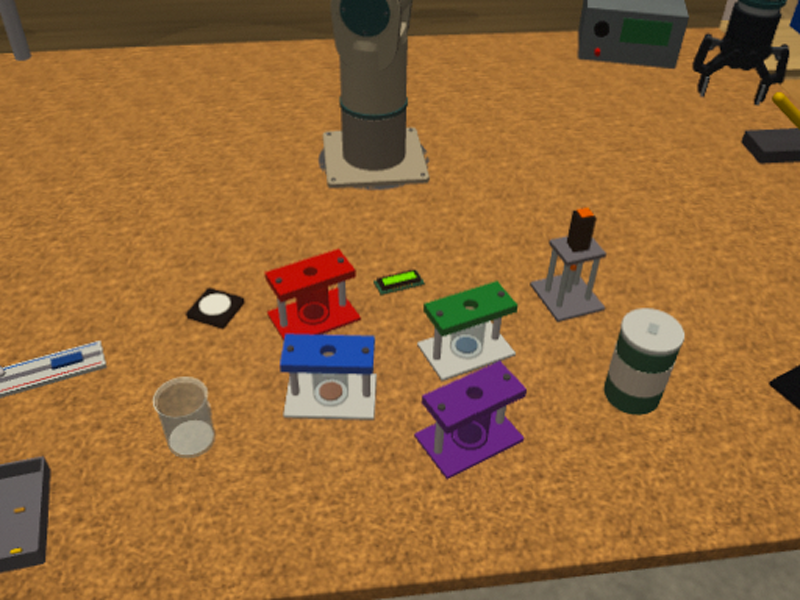

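View pics/top0.png

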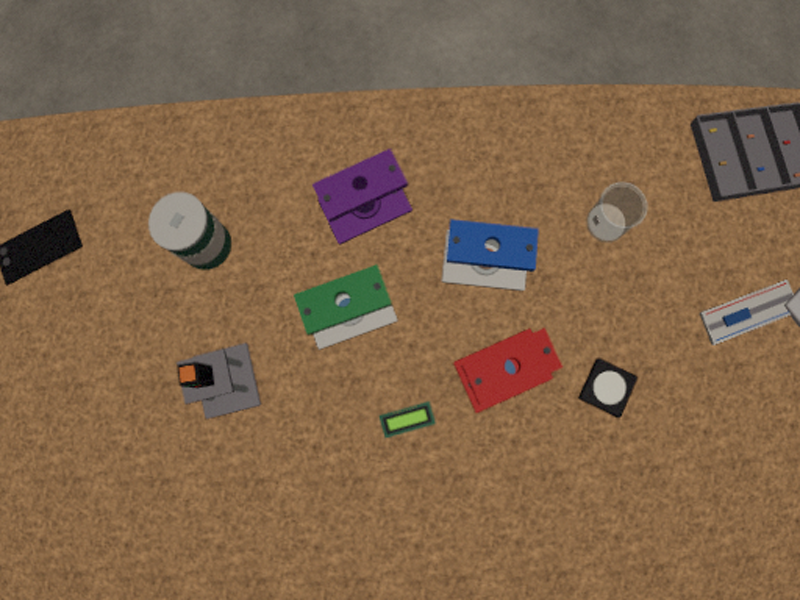

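The scene picture shows the probe at (582,230) of 800x600, the green station at (470,310) with a white base, and the tile at (214,304). The look-alikes are red at (312,285), purple at (473,405) and blue at (328,365). Next I measure them.

```bash
cat > h.py <<'E'
import numpy as np,cv2
def load(n):
    d=dict(np.load(f"{n}.npz")); return d
def grab(n,save=None):
    from cell import cams
    d={k:np.array(v) for k,v in cams.get_image(n).items()}
    if save: np.savez(f"{save}.npz",**d); cv2.imwrite(f"pics/{save}.png",cv2.resize(d["frame"][:,:,::-1],(800,600),interpolation=cv2.INTER_CUBIC))
    return d
def rays(d,uv):
    uv=np.asarray(uv,float).reshape(-1,1,2)
    p=cv2.undistortPointsIter(uv,d["intrinsics"],np.array([float(d["k1"]),0,0,0]),None,None,(3,50,1e-10))[:,0] 
    return np.c_[p,np.ones(len(p))]
def world(d,uv,z):
    r=rays(d,uv)*np.asarray(z).reshape(-1,1);T=d["cam_to_world"]; return r@T[:3,:3].T+T[:3,3]
def onplane(d,uv,h):
    T=d["cam_to_world"];r=rays(d,uv)@T[:3,:3].T; t=(h-T[2,3])/r[:,2]; return T[:3,3]+r*t[:,None]
def proj(d,P):
    T=np.linalg.inv(d["cam_to_world"]);p=np.asarray(P).reshape(-1,3)@T[:3,:3].T+T[:3,3]
    return cv2.projectPoints(p,np.zeros(3),np.zeros(3),d["intrinsics"],np.array([float(d["k1"]),0,0,0]))[0][:,0]
def mask(d,c):
    f=cv2.cvtColor(d["frame"],cv2.COLOR_RGB2HSV);h,s,v=[f[...,i].astype(int) for i in range(3)]
    return {"green":(abs(h-64)<14)&(s>120)&(v>40)&(v<150),"orange":(abs(h-9)<5)&(s>215)&(v>150),"white":(s<40)&(v>190),"black":(v<45)}[c]
def pts(d,m):
    m=m&(d["depth"]>0);r,c=np.nonzero(m);return world(d,np.c_[c,r],d["depth"][m])
def rect(P): return cv2.minAreaRect(P[:,:2].astype(np.float32))
E
python3 - <<'E'
from h import *
for n in ["scene0","top0"]:
    d=load(n)
    f=cv2.cvtColor(d["frame"],cv2.COLOR_RGB2HSV)
    sc=1.5625
    for nm,q in {"scene0":{"cap":(586,213),"band":(573,266),"green":(450,308),"tile":(214,304)},"top0":{"cap":(188,374),"green":(325,312),"tile":(610,387)}}[n].items():
        c,r=int(q[0]/sc),int(q[1]/sc);print(n,nm,f[r,c],np.round(world(d,[(c,r)],d["depth"][r,c])[0],1))
E
```

```text
scene0 cap [ 12 255 228] [469.5 284.7 174.5]
scene0 band [ 12 251 118] [471.3 279.6  70. ]
scene0 green [ 63 182 116] [582.5  56.4 100. ]
scene0 tile [ 23  32 229] [ 441.3 -306.6   16. ]
top0 cap [ 12 187 176] [469.7 278.3 178.8]
top0 green [ 67 137 112] [558.  110.   99.8]
top0 tile [ 22  21 186] [ 442.9 -306.    16.2]
```

Run:
```python
from h import *
for n in ["scene0","top0"]:
    d=load(n)
    c=cv2.undistortPoints(np.array([[[100.,100.]]]),d["intrinsics"],np.array([float(d["k1"]),0,0,0]))
    print(proj(d,world(d,[(100,100)],900)))
    H=d["depth"].shape;rr,cc=np.mgrid[:H[0],:H[1]]
    W=world(d,np.c_[cc.ravel(),rr.ravel()],d["depth"].ravel()).reshape(*H,3);ok=d["depth"]>0
    f=d["frame"].astype(int);R,G,B=f[...,0],f[...,1],f[...,2]
    tab=ok&(abs(W[...,2])<15)&(W[...,0]>350)&(W[...,0]<800); print(n,"table z",np.median(W[tab][:,2]))
    g=(G>R*1.5)&(G>B*1.5)&(W[...,2]>90)&(W[...,2]<110)&ok
    P=W[g];print("green",len(P),rect(P),P[:,2].mean() if len(P) else 0)
    w=(f.min(-1)>140)&(f.max(-1)-f.min(-1)<45)&ok&(abs(W[...,2]-16)<10)&(W[...,1]<-150)&(W[...,0]<560)
    P=W[w];print("tile",len(P),rect(P),P.mean(0))
    o=(R>180)&(G<R*.55)&(B<60)&ok&(W[...,1]>100)&(W[...,2]>165)
    P=W[o];print("cap",len(P),rect(P),P.mean(0))
    k=ok&(W[...,2]>125)&(W[...,2]<190)&(W[...,1]>150)&(W[...,1]<300)&(W[...,0]<520)&(W[...,0]>300)
    P=W[k];print("handset",len(P),rect(P),P.mean(0))
    s=ok&(abs(W[...,2]-110)<8)&(W[...,1]>130)&(W[...,1]<300)&(W[...,0]<520)&(W[...,0]>300)
    P=W[s];print("shelf",len(P),rect(P),P.mean(0))
    # hole via darkest within plate using contour hole
    m=g.astype(np.uint8);cs,hi=cv2.findContours(m,cv2.RETR_CCOMP,cv2.CHAIN_APPROX_NONE)
    for c,hh in zip(cs,hi[0]):
        if hh[3]>=0 and len(c)>8: 
            print("hole px",c[:,0].mean(0),len(c),onplane(d,c[:,0].mean(0),99))
    c=max(cs,key=len)[:,0];print("plate contour",cv2.minAreaRect(onplane(d,c,99)[:,:2].astype(np.float32)))
```

```text
[[100. 100.]]
scene0 table z 0.3261629059926463
green 1236 ((118.45413208007812, 392.9913330078125), (357.4815673828125, 1205.923828125), 68.32805633544922) 98.9443520556103
tile 541 ((507.7051086425781, -442.42669677734375), (67.74522399902344, 355.0128479003906), 23.13191795349121) [ 503.7938701  -447.92200576   11.85967939]
cap 38 ((470.939697265625, 282.6278381347656), (18.648637771606445, 22.72140884399414), 6.353096961975098) [470.94726885 282.09125466 177.03033418]
handset 331 ((473.1122131347656, 281.54541015625), (31.727493286132812, 31.863447189331055), 6.353740692138672) [478.88950095 278.45035284 155.1418522 ]
shelf 295 ((474.3085632324219, 271.4070739746094), (64.28545379638672, 53.6478271484375), 13.02603530883789) [482.20727375 266.72068981 108.85110886]
hole px [280.91666667 200.        ] 12 [[589.68766947  38.84210644  99.        ]]
hole px [300.55 195.5 ] 20 [[579.4520115   86.38176648  99.        ]]
hole px [320.5        187.58333333] 12 [[557.27221671 138.40215298  99.        ]]
plate contour ((580.76318359375, 86.45524597167969), (67.40032958984375, 130.787994384
[... 427 characters left out ...]
6901855469, 279.5290222167969), (29.058984756469727, 31.646879196166992), 8.410238265991211) [469.56401476 275.04051321 166.22757434]
shelf 515 ((471.5199890136719, 275.0865783691406), (61.484981536865234, 61.84382629394531), 12.489952087402344) [469.68857686 266.38087487 110.11886822]
hole px [196.0625 199.    ] 16 [[559.00606402 136.51092848  99.        ]]
hole px [218.77419355 191.61290323] 31 [[573.73523752  86.19475366  99.        ]]
hole px [241.    182.875] 16 [[591.53003136  36.97306719  99.        ]]
plate contour ((574.4138793945312, 86.56159210205078), (59.7410774230957, 124.18839263916016), 18.14044952392578)<stdin>:15: RuntimeWarning: Mean of empty slice.
  ret = um.true_divide(
```

Call:
step_arm(
  linear=[
    [-13,20,0],
    [-33,50,0],
    [-53,82,0],
    [-73,115,0],
    [-93,147,0],
    [-113,180,0],
    [-133,210,0],
    [-150,235,0],
  ],
  yaw=[0.1,0.2,0.3,0.4,0.5,0.6,0.7,0.8],
  gripper=[1,1,1,1,1,1,1,1],
)

```text
clock: 2.02
eef_pos: [413.5, 365.6, 256.7]
tool_rot: [3.141, -0.001, 0.362]
force: [0.7, -0.3, 0.2]
width: 85.6
```

```bash
cat >> h.py <<'E'
def st():
    from cell import ctrl
    s=ctrl.read_state();print("clk",round(s["clock"],2),"pos",np.round(s["eef_pos"],1),"rot",np.round(s["tool_rot"],4),"F",np.round(s["force"],1),"w",round(float(s["width"]),1));return s
def to(x,y,z,yaw,s=None):
    from scipy.spatial.transform import Rotation as Rt
    s=s or st();R=Rt.from_euler("xyz",s["tool_rot"]).as_matrix()
    print("shift",np.round(R.T@(np.array([x,y,z])-s["eef_pos"]),1),"yaw",round(-(yaw-float(s["tool_rot"][2])),4))
E
python3 -c "
from h import *
to(470,281,260,0.12)"
```

```text
clk 2.02 pos [413.5 365.6 256.7] rot [ 3.141e+00 -8.000e-04  3.620e-01] F [ 0.7 -0.3  0.2] w 85.6
shift [22.9 99.1 -3.3] yaw 0.242
```

Call:
step_arm(
  linear=[
    [6,25,0],
    [12,50,-1],
    [18,75,-2],
    [22,92,-3],
    [23,99,-3],
    [23,99,-3],
  ],
  yaw=[0.07,0.13,0.19,0.22,0.242,0.242],
  gripper=[1,1,1,1,1,1],
)

```text
clock: 2.52
eef_pos: [469.9, 282.6, 259.5]
tool_rot: [3.141, -0.001, 0.123]
force: [-1.5, -0.4, 0.1]
width: 85.5
```

```bash
python3 -c "
from h import *
st();d=grab('wrist','w1')
r,c=np.mgrid[:384,:512];W=world(d,np.c_[c.ravel(),r.ravel()],d['depth'].ravel()).reshape(384,512,3)
k=(d['depth']>0)&(W[...,2]>125)&(W[...,2]<190)&(abs(W[...,0]-470)<40)&(abs(W[...,1]-281)<40)
print(rect(W[k]),k.sum())
k&=W[...,2]>174;print(rect(W[k]),k.sum(),W[k].mean(0))
f=d['frame'].astype(int);o=(f[...,0]>120)&(f[...,1]<.55*f[...,0])&(f[...,2]<60);
cs,_=cv2.findContours(o.astype(np.uint8),cv2.RETR_EXTERNAL,cv2.CHAIN_APPROX_NONE);cc=max(cs,key=len)[:,0];print(cv2.minAreaRect(onplane(d,cc,178)[:,:2].astype(np.float32)),cc.mean(0))
"
```

```text
clk 2.52 pos [469.9 282.6 259.5] rot [ 3.141e+00 -6.000e-04  1.232e-01] F [-1.5 -0.4  0.1] w 85.5
((471.0863952636719, 282.3776550292969), (28.451122283935547, 28.13654327392578), 8.768054962158203) 1833
((471.2439880371094, 282.1968994140625), (27.22967529296875, 27.35239028930664), 8.147467613220215) 1082 [471.26985968 283.29392949 177.17945458]
((480.3797912597656, 278.8923645019531), (17.235633850097656, 6.905064582824707), 69.28064727783203) [265.9137931  215.77586207]
```

View pics/w1.png

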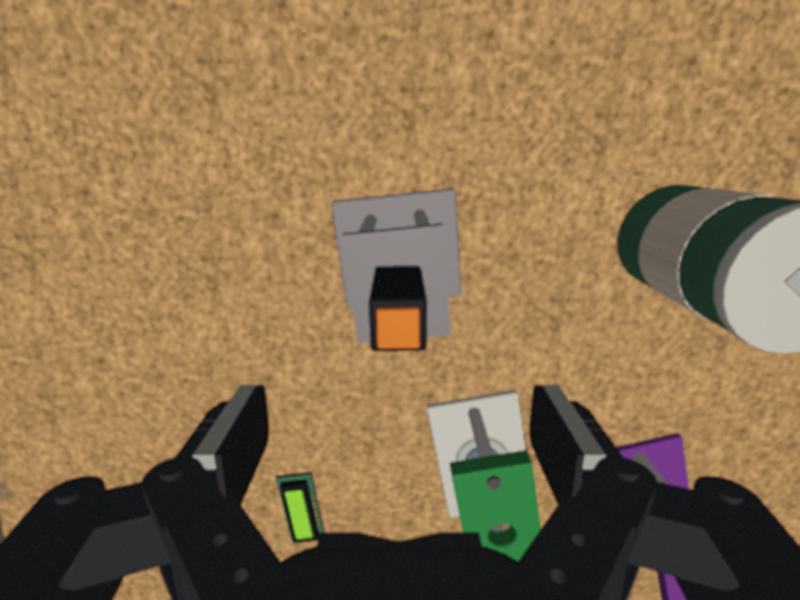

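The crop shows the orange cap on the black handset at (398,328), between the fingers and square with the jaws. There is no other probe in view. It measures 28 mm square at height 177, matching the description, so I descend.

Call:
step_arm(
  linear=[
    [1,0,15],
    [1,0,35],
    [1,0,58],
    [1,0,80],
    [1,0,98],
    [1,0,109],
    [1,0,111.5],
    [1,0,111.5],
  ],
  yaw=[-0.02,-0.02,-0.02,-0.02,-0.02,-0.02,-0.02,-0.02],
  gripper=[1,1,1,1,1,1,1,1],
)

```text
clock: 3.23
eef_pos: [469.2, 285.3, 147.3]
tool_rot: [-3.142, 0.001, 0.149]
force: [0.6, 0.1, 0.2]
width: 85.3
```

Call:
step_arm(
  linear=[
    [0,0,0],
    [0,0,0],
    [0,0,0],
    [0,0,0],
    [0,0,0],
    [0,0,0],
    [0,0,0],
    [0,0,0],
  ],
  yaw=[0,0,0,0,0,0,0,0],
  gripper=[-0.1,-0.2,-0.35,-0.5,-0.7,-1,-1,-1],
)

```text
clock: 3.9
eef_pos: [470.2, 284.6, 148.5]
tool_rot: [-3.141, -0.001, 0.147]
force: [-1.4, 0.6, 6.7]
width: 27.4
```

Call:
step_arm(
  linear=[
    [0,0,0],
    [0,0,0],
    [0,0,-4],
    [0,0,-12],
    [0,0,-25],
    [0,0,-40],
    [0,0,-55],
    [0,0,-70],
  ],
  yaw=[0,0,0,0,0,0,0,0],
  gripper=[-1,-1,-1,-1,-1,-1,-1,-1],
)

```text
clock: 4.57
eef_pos: [469.8, 284.1, 218.7]
tool_rot: [3.141, 0.0, 0.147]
force: [0.5, -0.6, -1.7]
width: 27.5
```

Call:
step_arm(
  linear=[
    [0,0,-15],
    [0,0,-30],
    [0,0,-45],
    [0,0,-57],
    [0,0,-64],
    [0,0,-66],
    [0,0,-66],
    [0,0,-66],
  ],
  yaw=[0,0,0,0,0,0,0,0],
  gripper=[-1,-1,-1,-1,-1,-1,-1,-1],
)

```text
clock: 5.23
eef_pos: [469.5, 284.2, 283.2]
tool_rot: [3.141, 0.001, 0.147]
force: [-0.7, 0.2, -1.3]
width: 27.1
```

```bash
python3 -c "
from h import *
st();grab('scene','s2');grab('top','t2');grab('wrist','w2');st()
for n in ['s2','t2']:
    im=load(n)['frame'][:,:,::-1]
    d=load(n);c=proj(d,[470,284,230])[0].astype(int);print(c)
    x,y=max(c[0]-65,0),max(c[1]-65,0);cr=im[y:y+130,x:x+130];cv2.imwrite(f'pics/{n}c.png',cv2.resize(cr,None,fx=4.5,fy=4.5,interpolation=cv2.INTER_CUBIC))
"
```

```text
clk 5.23 pos [469.5 284.2 283.2] rot [3.1412e+00 1.1000e-03 1.4710e-01] F [-0.7  0.2 -1.3] w 27.1
clk 5.38 pos [469.5 284.1 283. ] rot [3.1408e+00 1.5000e-03 1.4690e-01] F [ 0.6 -0.5 -1.1] w 27.3
[378 116]
[107 237]
```

View pics/s2c.png

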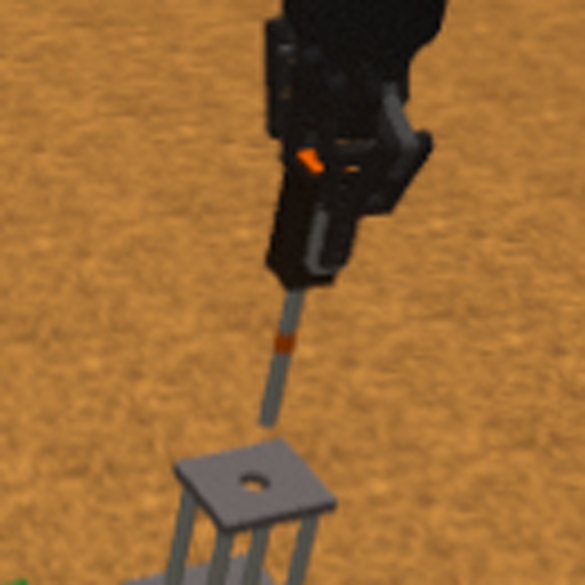

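View pics/w2.png

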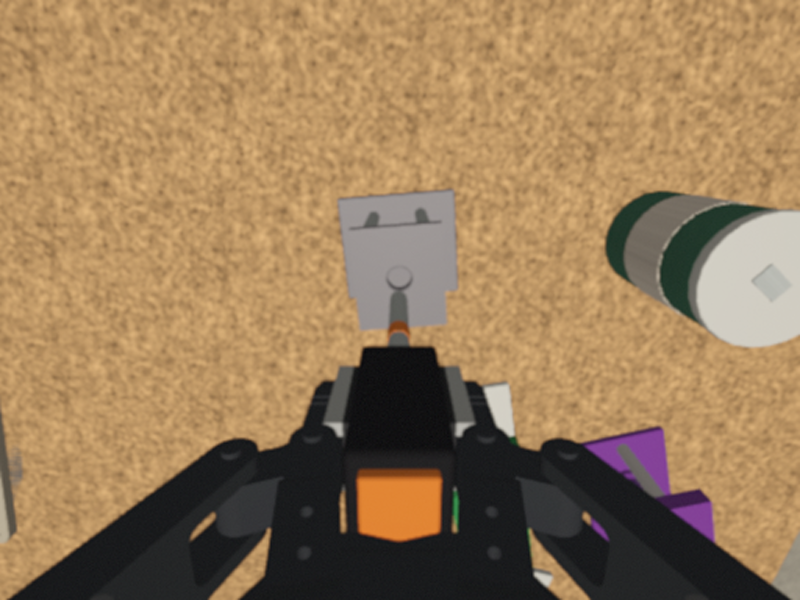

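The wrist view shows the probe held, with the band at (398,327) and the tip at (398,295) in 800x600 pixels. The rod is clear of the shelf. Now I measure the tip and the tilt.

```bash
python3 -c "
from h import *
for n in ['s2','w2']:
    d=load(n);f=d['frame'].astype(int);r,c=np.mgrid[:384,:512];W=world(d,np.c_[c.ravel(),r.ravel()],d['depth'].ravel()).reshape(384,512,3)
    m=(d['depth']>0)&(abs(W[...,0]-470)<25)&(abs(W[...,1]-284)<25)&(W[...,2]>142)&(W[...,2]<243)
    for z in range(145,245,10):
        k=m&(W[...,2]>=z)&(W[...,2]<z+10)
        if k.sum()>3: print(n,z,k.sum(),np.round(np.median(W[k],0),1))
    o=m&(f[...,0]>1.6*f[...,1])&(f[...,2]<.45*f[...,0]);print('band',o.sum(),W[o].mean(0),c[o].mean(),r[o].mean())
    print('pred tip,band,under',proj(d,[[469.6,284,150],[469.6,284,205],[469.6,284,245]])*1)
    k=m&(W[...,2]<160);print('lowest px', c[k][np.argsort(W[k][:,2])[:5]],r[k][np.argsort(W[k][:,2])[:5]],W[k][:,2].min())
"
```

```text
s2 145 8 [474.8 279.9 154.4]
s2 155 15 [473.8 279.5 161.1]
s2 165 12 [476.3 279.2 170.2]
s2 175 14 [475.1 279.1 179.3]
s2 185 16 [475.2 279.1 190. ]
s2 195 16 [473.7 280.  199.8]
s2 205 19 [476.  279.4 211.4]
s2 215 14 [474.5 279.7 221.1]
s2 225 16 [474.  279.8 230.2]
band 20 [474.90940542 280.10800749 204.41154568] 376.05 127.1
pred tip,band,under [[372.95387855 144.21725068]
 [376.99581577 125.53301214]
 [380.0874524  111.20000608]]
lowest px [374 371 372 373 374] [145 145 145 145 144] 149.585470168224
w2 145 13 [470.2 285.2 152.8]
w2 155 39 [470.2 285.7 159.9]
w2 165 44 [471.1 285.6 170.7]
w2 175 50 [470.2 285.3 180. ]
w2 185 57 [470.3 285.6 190.1]
w2 195 59 [470.3 285.9 201.3]
w2 205 89 [470.3 285.7 210.7]
w2 215 73 [470.3 285.7 219.8]
w2 225 8 [470.6 286.1 226.1]
band 68 [470.26551687 285.82851894 206.98567423] 254.88235294117646 209.30882352941177
pred tip,band,under [[253.98590213 187.06561261]
 [253.6054346  210.42798357]
 [253.18479752 236.2360418 ]]
lowest px [250 259 254 253 260] [189 187 186 186 189] 150.59893744428177
```

```bash
python3 -c "
from h import *
for n in ['scene0','top0']:
    d=load(n);f=d['frame'].astype(int);r,c=np.mgrid[:384,:512];W=world(d,np.c_[c.ravel(),r.ravel()],d['depth'].ravel()).reshape(384,512,3)
    m=(abs(W[...,0]-442)<60)&(abs(W[...,1]+306)<60)&(f.min(-1)>120)
    cs,_=cv2.findContours(m.astype(np.uint8),0,1);k=max(cs,key=len)[:,0]
    Q=onplane(d,k,16)[:,:2].astype(np.float32);print(n,cv2.minEnclosingCircle(Q),cv2.fitEllipse(Q),W[m].mean(0))
    for nm,cond in {'red':(f[...,0]>2*f[...,1])&(f[...,0]>2*f[...,2]) }.items():
        P=W[cond&(abs(W[...,2]-99)<6)&(abs(W[...,1])<400)];print(nm,len(P),P.mean(0),P[:,2].max())
"
```

```text
scene0 ((442.0072326660156, -304.0288391113281), 25.12057876586914) ((441.79620361328125, -303.7361755371094), (46.72080993652344, 48.116668701171875), 25.390296936035156) [ 442.62104663 -303.8187569    16.44752566]
red 910 [ 478.89736706 -145.8520086    99.13412067] 104.11886143470144
top0 ((441.6882629394531, -305.1278991699219), 25.14006233215332) ((441.2936096191406, -305.14764404296875), (47.265785217285156, 48.116371154785156), 85.45548248291016) [ 441.32392222 -304.96761749   16.3973302 ]
red 1489 [ 473.82155838 -145.33175251   99.30387073] 104.65909961526768
```

Call:
step_arm(
  linear=[
    [-1.6,8,0],
    [-5,25,0],
    [-10,50,0],
    [-15.9,80,0],
    [-21.9,110,0],
    [-27.9,140,0],
    [-33.8,170,0],
    [-39.8,200,0],
  ],
  yaw=[0,0,0,0,0,0,0,0],
  gripper=[-1,-1,-1,-1,-1,-1,-1,-1],
)

```text
clock: 6.05
eef_pos: [459.2, 78.6, 283.6]
tool_rot: [3.141, 0.001, 0.147]
force: [0.7, -0.5, -1.4]
width: 27.4
```

Call:
step_arm(
  linear=[
    [-6,30,0],
    [-12,60,0],
    [-17.9,90,0],
    [-23.9,120,0],
    [-29.9,150,0],
    [-35.8,180,0],
    [-41.8,210,0],
    [-47.8,240,0],
  ],
  yaw=[0,0,0,0,0,0,0,0],
  gripper=[-1,-1,-1,-1,-1,-1,-1,-1],
)

```text
clock: 6.72
eef_pos: [446.7, -165.6, 283.7]
tool_rot: [-3.141, 0.0, 0.146]
force: [0.4, -0.0, -1.2]
width: 27.1
```

Call:
step_arm(
  linear=[
    [-6,30,0],
    [-12,60,0],
    [-17.9,90,0],
    [-22.5,113,0],
    [-25.5,128,0],
    [-26.8,135,0],
    [-26.9,135.4,0],
    [-26.9,135.4,0],
  ],
  yaw=[0,0,0,0,0,0,0,0],
  gripper=[-1,-1,-1,-1,-1,-1,-1,-1],
)

```text
clock: 7.38
eef_pos: [440.6, -300.9, 283.4]
tool_rot: [-3.14, 0.001, 0.147]
force: [-0.5, 1.2, -1.6]
width: 27.4
```

```bash
cat >> h.py <<'E'
def rod(d,tcp,zt):
    r,c=np.mgrid[:384,:512];W=world(d,np.c_[c.ravel(),r.ravel()],d['depth'].ravel()).reshape(384,512,3)
    m=(d['depth']>0)&(abs(W[...,0]-tcp[0])<20)&(abs(W[...,1]-tcp[1])<20)&(W[...,2]>zt-12)&(W[...,2]<zt+85)
    C=d['cam_to_world'][:3,3]
    P=W[m&(W[...,2]>zt+5)]
    # fit vertical cylinder radius 5 : least squares on axis
    from scipy.optimize import least_squares
    z0=zt
    g=lambda q:np.hypot(P[:,0]-q[0]-q[2]*(P[:,2]-z0),P[:,1]-q[1]-q[3]*(P[:,2]-z0))-5
    v=C[:2]-P[:,:2].mean(0);v/=np.linalg.norm(v);i=P[:,:2].mean(0)-4*v
    s=least_squares(g,[i[0],i[1],0,0],loss='soft_l1')
    print("rod tip xy",np.round(s.x[:2],2),"tilt",np.round(s.x[2:],4),"n",len(P),"zmin",np.round(W[m][:,2].min(),1))
    return s.x
E
python3 -c "
from h import *
s=st();t=s['eef_pos']
for n,k in [('wrist','w3'),('scene','s3'),('top','t3')]:
    d=grab(n,k);print(n);rod(d,t,t[2]-133.3) if n!='top' else 0
    f=d['frame'].astype(int);r,c=np.mgrid[:384,:512];W=world(d,np.c_[c.ravel(),r.ravel()],d['depth'].ravel()).reshape(384,512,3)
    m=(abs(W[...,0]-442)<35)&(abs(W[...,1]+306)<35)&(f.min(-1)>120)&(abs(W[...,2]-16)<6)
    if m.sum()>20:
        cs,_=cv2.findContours(m.astype(np.uint8),0,1);k=max(cs,key=len)[:,0]
        Q=onplane(d,k,16)[:,:2].astype(np.float32);print(n,m.sum(),cv2.minEnclosingCircle(Q),W[m][:,2].mean())
"
```

```text
clk 7.38 pos [ 440.6 -300.9  283.4] rot [-3.1402e+00  6.0000e-04  1.4680e-01] F [-0.5  1.2 -1.6] w 27.4
wrist
rod tip xy [ 442.31 -303.54] tilt [0.0004 0.0022] n 426 zmin 151.4
wrist 1155 ((442.3625183105469, -304.32568359375), 26.17890167236328) 16.400766485866807
scene
rod tip xy [ 442.27 -302.06] tilt [0.0094 0.0008] n 131 zmin 148.9
scene 212 ((442.36279296875, -304.1234436035156), 25.48009490966797) 16.429213976555648
top
top 340 ((441.7524719238281, -305.0151062011719), 25.13845443725586) 16.455263308461884
```

View pics/w3.png

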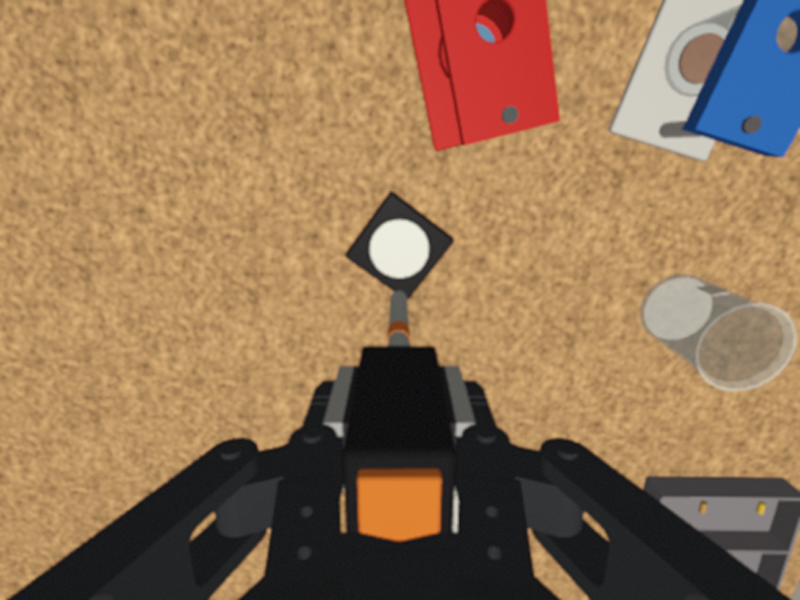

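View pics/s3.png

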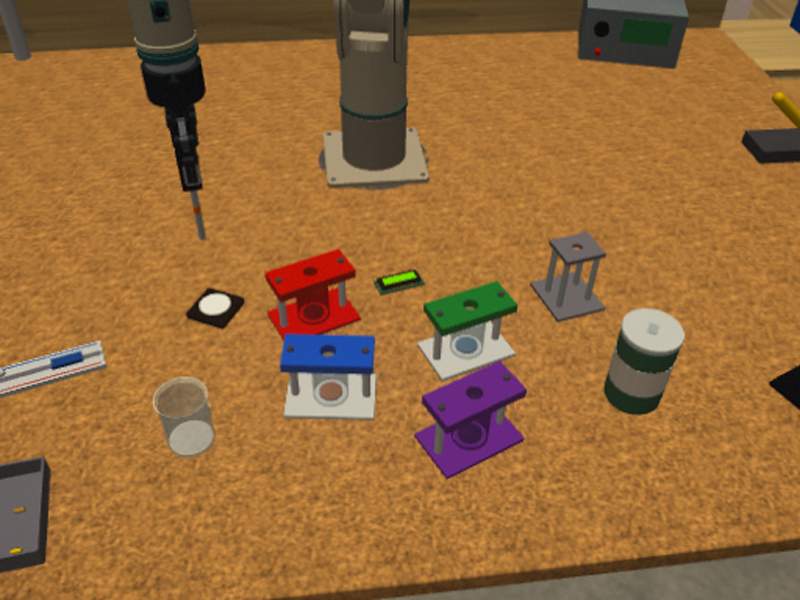

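The tile sits at (400,248) in the wrist picture, with the rod tip at (400,295). Both cameras put the tip within 2 mm of the tile's centre line. I lower it to 20 mm above the face.

Call:
step_arm(
  linear=[
    [0,1.3,10],
    [0,1.3,30],
    [0,1.3,53],
    [0,1.3,75],
    [0,1.3,94],
    [0,1.3,107],
    [0,1.3,113],
    [0,1.3,114],
  ],
  yaw=[0,0,0,0,0,0,0,0],
  gripper=[-1,-1,-1,-1,-1,-1,-1,-1],
)

```text
clock: 8.2
eef_pos: [440.6, -301.8, 168.3]
tool_rot: [-3.14, 0.002, 0.148]
force: [0.2, 0.8, -1.7]
width: 27.6
```

Call:
step_arm(
  linear=[
    [0,0,0],
    [0,0,0],
    [0,0,0],
    [0,0,0],
  ],
  yaw=[0,0,0,0],
  gripper=[-1,-1,-1,-1],
)

```text
clock: 8.53
eef_pos: [441.6, -303.1, 170.6]
tool_rot: [3.141, -0.001, 0.147]
force: [0.6, -0.4, -1.3]
width: 27.4
```

```bash
python3 -c "
from h import *
s=st();t=s['eef_pos']
for n,k in [('wrist','w4'),('scene','s4')]:
    d=grab(n,k);print(n);rod(d,t,t[2]-133.3)
    f=d['frame'].astype(int);r,c=np.mgrid[:384,:512];W=world(d,np.c_[c.ravel(),r.ravel()],d['depth'].ravel()).reshape(384,512,3)
    o=(abs(W[...,0]-442)<15)&(abs(W[...,1]+304)<15)&(W[...,2]>70)&(W[...,2]<112)&(f[...,0]>1.6*f[...,1])&(f[...,2]<.45*f[...,0]);print('band',o.sum(),W[o].mean(0))
im=load('s4')['frame'][:,:,::-1];cv2.imwrite('pics/s4c.png',cv2.resize(im[90:220,70:200],None,fx=4.5,fy=4.5,interpolation=cv2.INTER_CUBIC))
"
```

```text
clk 8.53 pos [ 441.6 -303.1  170.6] rot [ 3.1405e+00 -1.4000e-03  1.4700e-01] F [ 0.6 -0.4 -1.3] w 27.4
wrist
rod tip xy [ 443.59 -306.02] tilt [-0.002   0.0041] n 418 zmin 38.6
band 79 [ 443.03125788 -301.64693131   94.61957188]
scene
rod tip xy [ 441.55 -307.63] tilt [ 0.0302 -0.0023] n 98 zmin 36.3
band 16 [ 447.3213625  -306.02429616   92.22521422]
```

View pics/s4c.png

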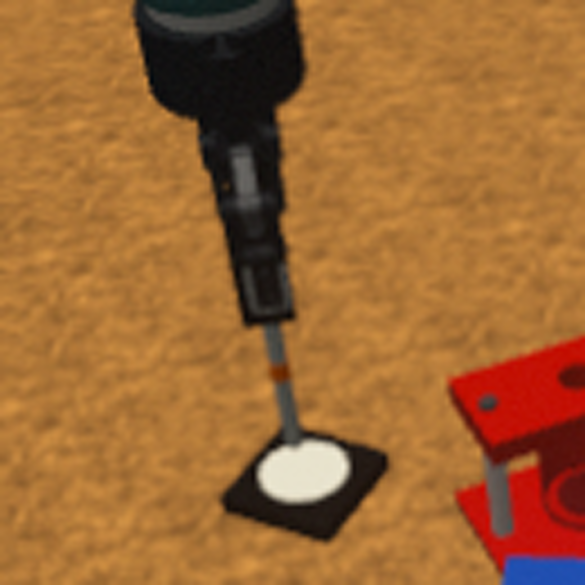

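View pics/w4.png

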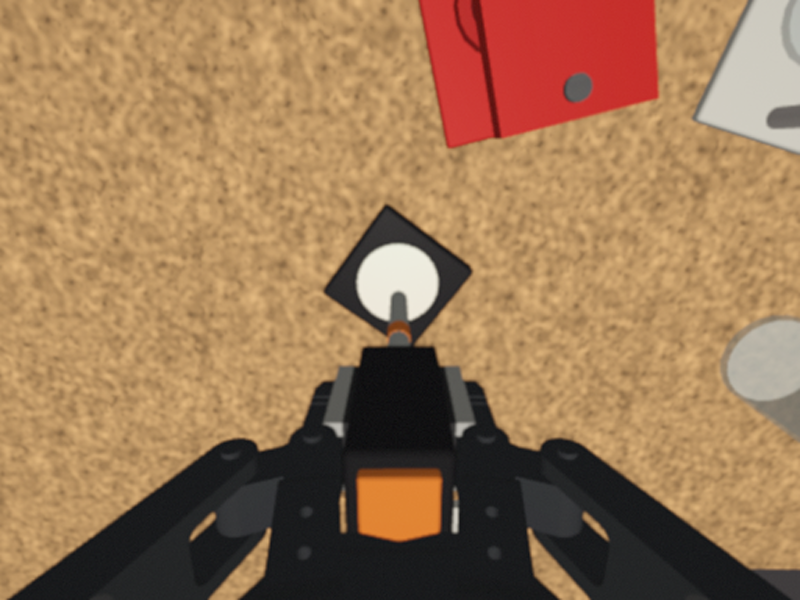

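The tip stands about 20 to 21 mm above the face and within 2 mm of the middle. I correct 1 mm in y and z, then hold.

Call:
step_arm(
  linear=[
    [0,-1,1],
    [0,-1,1],
    [0,-1,1],
    [0,-1,1],
    [0,-1,1],
    [0,-1,1],
    [0,-1,1],
    [0,-1,1],
  ],
  yaw=[0,0,0,0,0,0,0,0],
  gripper=[-1,-1,-1,-1,-1,-1,-1,-1],
)

```text
clock: 9.3
eef_pos: [441.0, -301.9, 168.8]
tool_rot: [-3.142, 0.0, 0.147]
force: [0.8, -0.7, -0.6]
width: 27.1
```

Call:
step_arm(
  linear=[
    [0,0,0],
    [0,0,0],
    [0,0,0],
    [0,0,0],
    [0,0,0],
    [0,0,0],
    [0,0,0],
    [0,0,0],
  ],
  yaw=[0,0,0,0,0,0,0,0],
  gripper=[-1,-1,-1,-1,-1,-1,-1,-1],
)

```text
clock: 9.97
eef_pos: [441.0, -301.9, 168.8]
tool_rot: [3.142, -0.0, 0.147]
force: [-0.5, 0.2, -1.2]
width: 27.3
```

Call:
step_arm(
  linear=[
    [0,0,0],
    [0,0,0],
    [0,0,0],
    [0,0,0],
    [0,0,0],
    [0,0,0],
    [0,0,0],
    [0,0,0],
  ],
  yaw=[0,0,0,0,0,0,0,0],
  gripper=[-1,-1,-1,-1,-1,-1,-1,-1],
)

```text
clock: 10.63
eef_pos: [441.0, -301.9, 168.8]
tool_rot: [-3.142, 0.0, 0.147]
force: [0.6, 0.6, -1.0]
width: 27.1
```

Call:
step_arm(
  linear=[
    [0,0,0],
    [0,0,0],
    [0,0,0],
    [0,0,0],
    [0,0,0],
    [0,0,0],
    [0,0,0],
    [0,0,0],
  ],
  yaw=[0,0,0,0,0,0,0,0],
  gripper=[-1,-1,-1,-1,-1,-1,-1,-1],
)

```text
clock: 11.3
eef_pos: [441.0, -301.9, 168.8]
tool_rot: [-3.142, 0.0, 0.147]
force: [-0.1, 0.1, -1.5]
width: 27.2
```

Call:
step_arm(
  linear=[
    [0,0,0],
    [0,0,0],
    [0,0,0],
    [0,0,0],
    [0,0,0],
    [0,0,0],
    [0,0,0],
    [0,0,0],
  ],
  yaw=[0,0,0,0,0,0,0,0],
  gripper=[-1,-1,-1,-1,-1,-1,-1,-1],
)

```text
clock: 11.97
eef_pos: [441.0, -301.9, 168.8]
tool_rot: [-3.142, 0.0, 0.147]
force: [-0.6, 0.4, -1.3]
width: 27.2
```

```bash
python3 -c "
from h import *
s=st();t=s['eef_pos']
for n,k in [('wrist','w5'),('scene','s5')]:
    d=grab(n,k);print(n);rod(d,t,t[2]-133.3)
st();st()
d=load('w5');f=d['frame'].astype(int);r,c=np.mgrid[:384,:512];W=world(d,np.c_[c.ravel(),r.ravel()],d['depth'].ravel()).reshape(384,512,3)
m=(abs(W[...,0]-442)<35)&(abs(W[...,1]+306)<35)&(f.min(-1)>120)&(abs(W[...,2]-16)<6)
cs,_=cv2.findContours(m.astype(np.uint8),0,1);k=max(cs,key=len)[:,0]
print(cv2.minEnclosingCircle(onplane(d,k,16)[:,:2].astype(np.float32)))
"
```

```text
clk 11.97 pos [ 441.  -301.9  168.8] rot [-3.1416  0.      0.147 ] F [-0.6  0.4 -1.3] w 27.2
wrist
rod tip xy [ 442.79 -304.65] tilt [-0.0005  0.0038] n 423 zmin 35.7
scene
rod tip xy [ 441.66 -307.  ] tilt [0.0209 0.0156] n 96 zmin 37.1
clk 12.07 pos [ 441.  -301.9  168.8] rot [-3.1416  0.      0.147 ] F [ 0.2 -0.8 -1.6] w 27.5
clk 12.07 pos [ 441.  -301.9  168.8] rot [-3.1416  0.      0.147 ] F [ 0.2 -0.8 -1.6] w 27.5
((442.378662109375, -304.3581848144531), 25.88976287841797)
```

White reference held still for more than 2.7 s. Next I lift and travel to the green station.

Call:
step_arm(
  linear=[
    [0,0,-8],
    [0,0,-25],
    [0,0,-48],
    [0,0,-72],
    [0,0,-93],
    [0,0,-108],
    [0,0,-114],
    [0,0,-115],
  ],
  yaw=[0,0,0,0,0,0,0,0],
  gripper=[-1,-1,-1,-1,-1,-1,-1,-1],
)

```text
clock: 12.73
eef_pos: [441.5, -302.3, 285.4]
tool_rot: [3.14, -0.002, 0.147]
force: [0.0, 0.2, -1.8]
width: 27.4
```

```bash
python3 -c "
from h import *
to(573.6,89.3,283.5,.147)"
```

```text
clk 12.73 pos [ 441.5 -302.3  285.4] rot [ 3.1398e+00 -2.4000e-03  1.4700e-01] F [ 0.   0.2 -1.8] w 27.4
shift [ 188.  -368.1    1.7] yaw -0.0
```

Call:
step_arm(
  linear=[
    [5,-10,0],
    [15,-30,0],
    [29,-56,0],
    [43,-84,0],
    [58,-113,0],
    [72,-141,0],
    [87,-170,0],
    [101,-198,0],
  ],
  yaw=[0,0,0,0,0,0,0,0],
  gripper=[-1,-1,-1,-1,-1,-1,-1,-1],
)

```text
clock: 13.4
eef_pos: [511.4, -88.2, 282.4]
tool_rot: [-3.14, 0.003, 0.148]
force: [1.4, 0.0, -1.6]
width: 27.1
```

Call:
step_arm(
  linear=[
    [14,-28,0],
    [29,-57,0],
    [43,-85,0],
    [57,-112,0],
    [69,-135,0],
    [79,-155,0],
    [85,-166,0],
    [87,-170,0],
  ],
  yaw=[0,0,0,0,0,0,0,0],
  gripper=[-1,-1,-1,-1,-1,-1,-1,-1],
)

```text
clock: 14.07
eef_pos: [572.5, 93.1, 282.2]
tool_rot: [-3.141, 0.002, 0.151]
force: [-0.2, 1.3, -1.7]
width: 27.6
```

Call:
step_arm(
  linear=[
    [0,0,0],
    [0,0,0],
    [0,0,0],
    [0,0,0],
    [0,0,0],
  ],
  yaw=[0,0,0,0,0],
  gripper=[-1,-1,-1,-1,-1],
)

```text
clock: 14.48
eef_pos: [573.0, 88.3, 284.0]
tool_rot: [3.141, -0.0, 0.145]
force: [0.1, -1.1, -1.7]
width: 27.2
```

```bash
cat >> h.py <<'E'
def plate(d):
    f=d['frame'].astype(int);R,G,B=f[...,0],f[...,1],f[...,2]
    r,c=np.mgrid[:384,:512];W=world(d,np.c_[c.ravel(),r.ravel()],d['depth'].ravel()).reshape(384,512,3)
    g=(G>R*1.5)&(G>B*1.4)&(abs(W[...,2]-99)<5)&(np.hypot(W[...,0]-575,W[...,1]-87)<90)
    P=W[g];print("plate",g.sum(),rect(P),P[:,2].mean())
    cs,hi=cv2.findContours(g.astype(np.uint8),cv2.RETR_CCOMP,cv2.CHAIN_APPROX_NONE)
    for k,hh in zip(cs,hi[0]):
        if hh[3]>=0 and len(k)>10:
            Q=onplane(d,k[:,0],99)[:,:2].astype(np.float32);e=cv2.minEnclosingCircle(Q);print(" hole px",k[:,0].mean(0).round(1),"circ",np.round(e[0],2),round(e[1],1),"bbox mid",np.round((Q.max(0)+Q.min(0))/2,2),np.ptp(Q,axis=0))
E
python3 -c "
from h import *
s=st();t=s['eef_pos']
for n,k in [('wrist','w6'),('scene','s6'),('top','t6')]:
    d=grab(n,k);print(n);plate(d)
    if n!='top':rod(d,t,t[2]-133.3)
"
```

```text
clk 14.48 pos [573.   88.3 284. ] rot [ 3.1413e+00 -1.0000e-04  1.4490e-01] F [ 0.1 -1.1 -1.7] w 27.2
wrist
plate 5003 ((575.7438354492188, 88.03443908691406), (58.06095886230469, 124.986328125), 18.301864624023438) 99.55410234386628
 hole px [256.7 171.3] circ [575.57  90.19] 12.5 bbox mid [575.37  89.34] [24.542725 22.080368]
 hole px [247.9 124.5] circ [559.67 136.95] 5.9 bbox mid [559.54 136.93] [11.510742 11.313171]
rod tip xy [574.71  85.43] tilt [-0.0004  0.0047] n 423 zmin 151.8
scene
plate 948 ((576.9439697265625, 87.79441833496094), (63.1844482421875, 127.26703643798828), 18.631071090698242) 99.27752422567495
 hole px [280.8 199.7] circ [588.06  38.84] 8.6 bbox mid [588.01  38.17] [17.024841 11.903553]
 hole px [300.3 195. ] circ [577.41  85.83] 12.0 bbox mid [577.57  86.93] [21.674011 21.404549]
 hole px [320.5 187.6] circ [556.93 138.48] 9.1 bbox mid [557.06 138.48] [17.39038  12.532333]
rod tip xy [572.2  85.9] tilt [ 0.0233 -0.0084] n 131 zmin 152.2
top
plate 983 ((574.5690307617188, 86.63985443115234), (60.18317413330078, 124.24286651611328), 18.099132537841797) 99.16931057420679
 hole px [240.7 182.7] circ [591.45  37.08] 6.9 bbox mid [591.3   37.01] [13.493469 13.221462]
```

View pics/w6.png

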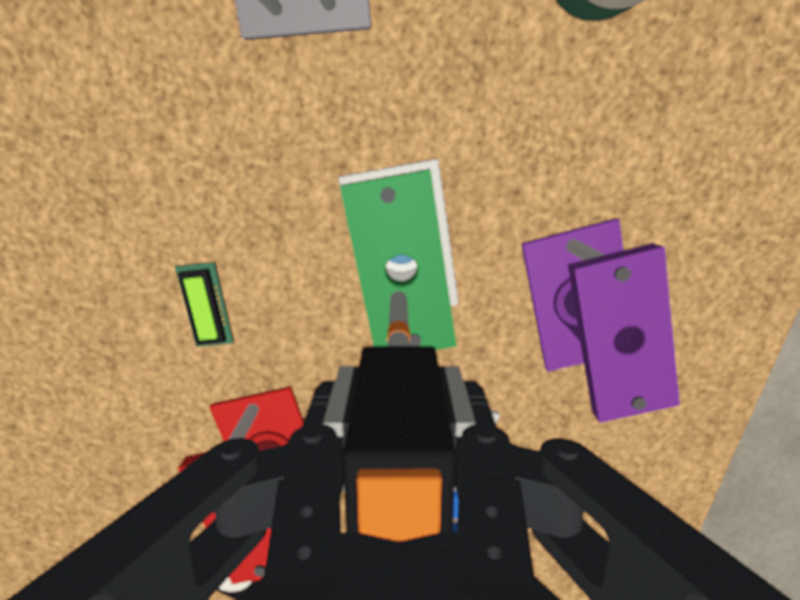

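The green plate fills the middle of the wrist view, with its hole at (401,268), the rod tip at (398,297), white base and white bolts side. I refine the hole with a bright-face mask.

```bash
python3 -c "
from h import *
for n,(x,y) in {'w6':(256,171),'s6':(300,195),'s2':(300,195),'scene0':(300,195),'top0':(219,191),'t2':(219,191)}.items():
    d=load(n);f=d['frame'].astype(int);R,G,B=f[...,0],f[...,1],f[...,2]
    loc=np.zeros(G.shape,bool);loc[y-40:y+41,x-40:x+41]=1
    g0=loc&(G>R*1.5)&(G>B*1.35);med=np.median(G[g0]);g=g0&(G>.8*med)
    cs,hi=cv2.findContours(g.astype(np.uint8),cv2.RETR_CCOMP,cv2.CHAIN_APPROX_NONE)
    best=None
    for k,hh in zip(cs,hi[0]):
        if hh[3]>=0 and np.hypot(*(k[:,0].mean(0)-(x,y)))<7 and len(k)>8:
            # contour pts are on the face pixels bordering hole
            Q=onplane(d,k[:,0],99)[:,:2].astype(np.float32);e=cv2.fitEllipse(Q);print(n,'face G',med,k[:,0].mean(0).round(1),'ell',np.round(e[0],2),np.round(e[1],1),'circ',np.round(cv2.minEnclosingCircle(Q)[0],2))
    if n=='w6': cv2.imwrite('pics/w6c.png',cv2.resize(d['frame'][140:225,215:300,::-1],None,fx=7,fy=7,interpolation=cv2.INTER_NEAREST))
"
```

```text
w6 face G 166.0 [256.5 172.6] ell [575.92  87.98] [24.3 24.6] circ [575.86  88.17]
s6 face G 119.0 [300.9 194.5] ell [576.18  87.51] [24.9 26.3] circ [576.36  87.51]
s2 face G 117.0 [300.5 194.5] ell [576.04  87.07] [25.2 25.9] circ [575.98  86.87]
scene0 face G 115.0 [300.7 194.6] ell [576.24  87.26] [25.1 25.5] circ [576.04  87.07]
top0 face G 110.0 [218.5 191. ] ell [575.04  86.77] [24.4 26.7] circ [575.09  86.74]
t2 face G 111.0 [218.6 191.2] ell [574.91  86.67] [24.4 26.3] circ [575.09  86.53]
```

View pics/w6c.png

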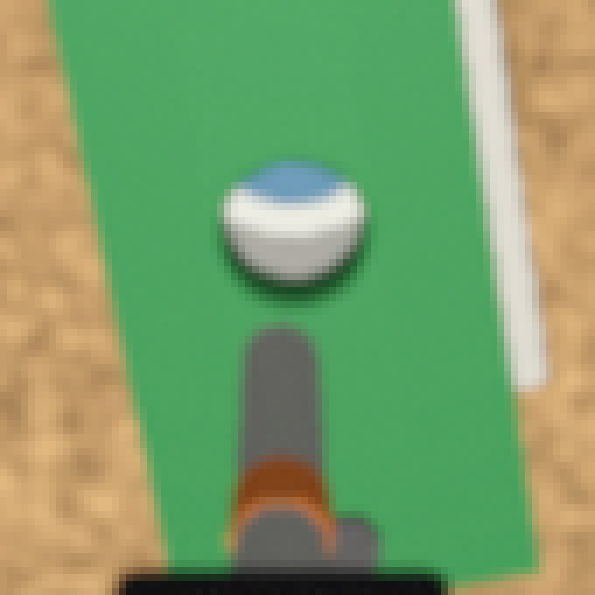

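Call:
step_arm(
  linear=[
    [1.6,-2,5],
    [1.6,-2,14],
    [1.6,-2,24],
    [1.6,-2,31],
    [1.6,-2,34],
    [1.6,-2,34],
    [1.6,-2,34],
    [1.6,-2,34],
  ],
  yaw=[0,0,0,0,0,0,0,0],
  gripper=[-1,-1,-1,-1,-1,-1,-1,-1],
)

```text
clock: 15.3
eef_pos: [574.6, 91.8, 250.0]
tool_rot: [3.142, -0.001, 0.147]
force: [-0.2, 1.3, -0.9]
width: 27.4
```

Call:
step_arm(
  linear=[
    [0,0,0],
    [0,0,0],
    [0,0,0],
    [0,0,0],
    [0,0,0],
    [0,0,0],
  ],
  yaw=[0,0,0,0,0,0],
  gripper=[-1,-1,-1,-1,-1,-1],
)

```text
clock: 15.8
eef_pos: [574.4, 91.9, 249.9]
tool_rot: [-3.142, -0.0, 0.147]
force: [0.2, -0.4, -2.5]
width: 27.5
```

```bash
python3 -c "
from h import *
s=st();t=s['eef_pos']
for n,k in [('wrist','w7'),('scene','s7')]:
    d=grab(n,k);print(n);rod(d,t,t[2]-133.3)
d=load('w7');cv2.imwrite('pics/w7c.png',cv2.resize(d['frame'][140:225,215:300,::-1],None,fx=7,fy=7,interpolation=cv2.INTER_NEAREST))
d=load('s7');cv2.imwrite('pics/s7c.png',cv2.resize(d['frame'][130:230,250:350,::-1],None,fx=6,fy=6,interpolation=cv2.INTER_CUBIC))
"
```

```text
clk 15.8 pos [574.4  91.9 249.9] rot [-3.1415e+00 -1.0000e-04  1.4700e-01] F [ 0.2 -0.4 -2.5] w 27.5
wrist
rod tip xy [576.12  89.09] tilt [0.0005 0.0033] n 423 zmin 117.6
scene
rod tip xy [574.43  88.95] tilt [-0.0009 -0.004 ] n 122 zmin 115.9
```

View pics/w7c.png

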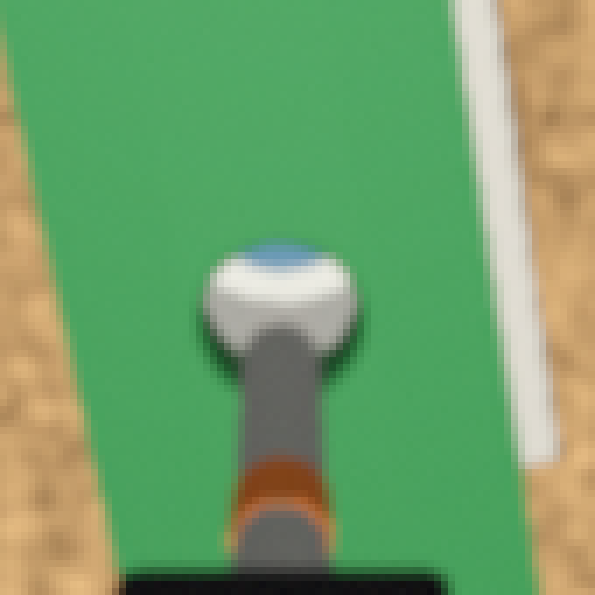

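View pics/s7c.png

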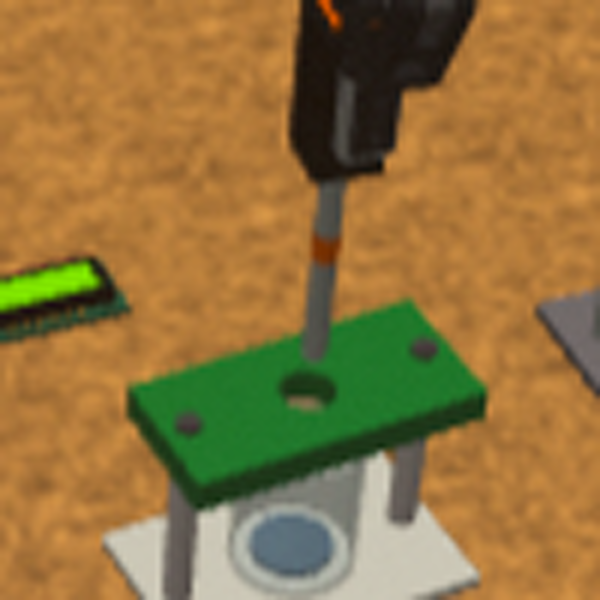

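The rod stands just above the hole, in line sideways and about 1.3 mm too far in +y. I correct that and enter a little.

Call:
step_arm(
  linear=[
    [0.2,1.3,0],
    [0.2,1.3,0],
    [0.2,1.3,4],
    [0.2,1.3,9],
    [0.2,1.3,14],
    [0.2,1.3,18],
    [0.2,1.3,20],
    [0.2,1.3,20],
  ],
  yaw=[0,0,0,0,0,0,0,0],
  gripper=[-1,-1,-1,-1,-1,-1,-1,-1],
)

```text
clock: 16.57
eef_pos: [574.3, 90.6, 229.0]
tool_rot: [3.142, 0.001, 0.147]
force: [-0.1, -0.2, -1.3]
width: 27.2
```

Call:
step_arm(
  linear=[
    [0,0,0],
    [0,0,0],
    [0,0,0],
    [0,0,0],
    [0,0,0],
    [0,0,0],
  ],
  yaw=[0,0,0,0,0,0],
  gripper=[-1,-1,-1,-1,-1,-1],
)

```text
clock: 17.07
eef_pos: [574.8, 90.6, 229.9]
tool_rot: [-3.142, -0.0, 0.147]
force: [-0.1, 0.4, -0.8]
width: 27.5
```

```bash
python3 -c "
from h import *
s=st();t=s['eef_pos']
for n,k in [('wrist','w8'),('scene','s8'),('top','t8')]:
    d=grab(n,k);print(n)
    if n!='top': rod(d,t,max(t[2]-133.3,102))
d=load('w8');cv2.imwrite('pics/w8c.png',cv2.resize(d['frame'][140:225,215:300,::-1],None,fx=7,fy=7,interpolation=cv2.INTER_NEAREST))
d=load('s8');cv2.imwrite('pics/s8c.png',cv2.resize(d['frame'][130:230,250:350,::-1],None,fx=6,fy=6,interpolation=cv2.INTER_CUBIC))
"
```

```text
clk 17.07 pos [574.8  90.6 229.9] rot [-3.1415e+00 -2.0000e-04  1.4690e-01] F [-0.1  0.4 -0.8] w 27.5
wrist
rod tip xy [576.57  87.83] tilt [0.0005 0.0037] n 404 zmin 90.4
scene
rod tip xy [574.55  87.47] tilt [ 0.0044 -0.0059] n 117 zmin 90.4
top
```

View pics/w8c.png

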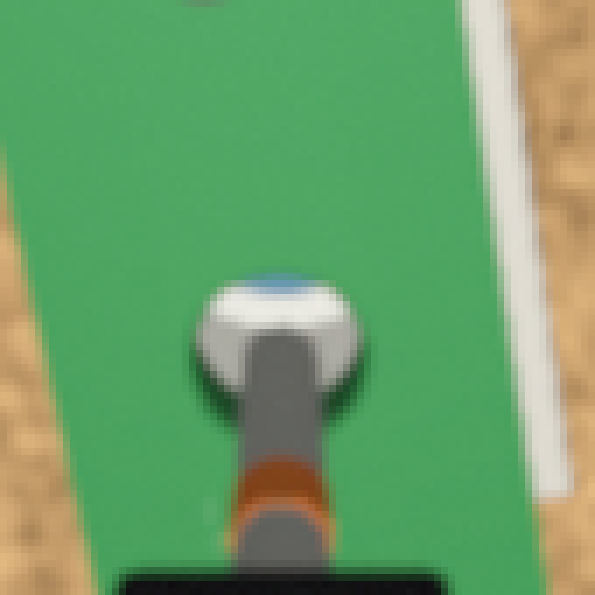

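View pics/s8c.png

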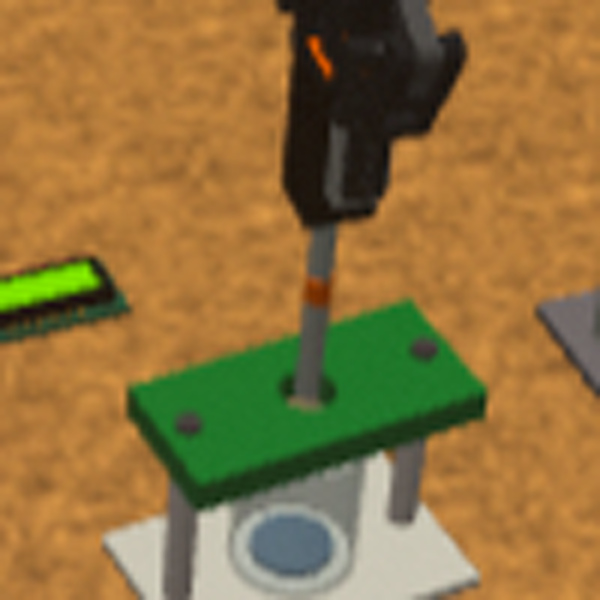

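The tip is inside the hole mouth, centred to under 1 mm in both views, with no contact force. I descend.

Call:
step_arm(
  linear=[
    [0,0.3,3],
    [0,0.3,9],
    [0,0.3,17],
    [0,0.3,26],
    [0,0.3,35],
    [0,0.3,43],
    [0,0.3,49],
    [0,0.3,51],
  ],
  yaw=[0,0,0,0,0,0,0,0],
  gripper=[-1,-1,-1,-1,-1,-1,-1,-1],
)

```text
clock: 17.88
eef_pos: [574.0, 90.3, 177.2]
tool_rot: [3.141, 0.002, 0.147]
force: [-0.6, -0.4, -1.2]
width: 27.6
```

Call:
step_arm(
  linear=[
    [0,0,0],
    [0,0,0],
    [0,0,0],
    [0,0,0],
    [0,0,0],
    [0,0,0],
  ],
  yaw=[0,0,0,0,0,0],
  gripper=[-1,-1,-1,-1,-1,-1],
)

```text
clock: 18.38
eef_pos: [574.9, 90.4, 179.1]
tool_rot: [-3.141, -0.001, 0.147]
force: [0.0, 0.7, -1.5]
width: 27.3
```

```bash
cat > chk.py <<'E'
from h import *
import sys
k0=sys.argv[1]
s=st();t=s['eef_pos']
for n in ['wrist','scene','top']:
    d=grab(n,n[0]+k0);f=d['frame'].astype(int);r,c=np.mgrid[:384,:512];W=world(d,np.c_[c.ravel(),r.ravel()],d['depth'].ravel()).reshape(384,512,3)
    o=(abs(W[...,0]-576)<12)&(abs(W[...,1]-87)<12)&(W[...,2]>70)&(W[...,2]<130)&(f[...,0]>1.8*f[...,1])&(f[...,2]<.4*f[...,0])
    if o.sum(): print(n,'band',o.sum(),W[o].mean(0).round(1),W[o][:,2].min().round(1),W[o][:,2].max().round(1))
    u=(abs(W[...,0]-576)<14)&(abs(W[...,1]-87)<14)&(W[...,2]>101)&(W[...,2]<136);P=W[u]
    from scipy.optimize import least_squares
    if len(P)>10:
        C=d['cam_to_world'][:2,3];v=C-P[:,:2].mean(0);v/=np.linalg.norm(v)
        q=least_squares(lambda q:np.hypot(P[:,0]-q[0],P[:,1]-q[1])-5,P[:,:2].mean(0)-4*v,loss='soft_l1').x;print(n,'axis above plate',q.round(2),len(P))
d=load('w'+k0);cv2.imwrite(f'pics/w{k0}c.png',cv2.resize(d['frame'][140:225,215:300,::-1],None,fx=7,fy=7,interpolation=cv2.INTER_NEAREST))
d=load('s'+k0);cv2.imwrite(f'pics/s{k0}c.png',cv2.resize(d['frame'][150:230,260:340,::-1],None,fx=7,fy=7,interpolation=cv2.INTER_CUBIC))
E
python3 chk.py 9
```

```text
clk 18.38 pos [574.9  90.4 179.1] rot [-3.1415e+00 -5.0000e-04  1.4700e-01] F [ 0.   0.7 -1.5] w 27.3
wrist band 42 [575.6  92.4 102.6] 97.7 106.6
wrist axis above plate [576.75  87.8 ] 178
scene band 13 [579.2  85.9 100.8] 93.8 107.1
scene axis above plate [575.18  87.15] 54
```

View pics/w9c.png

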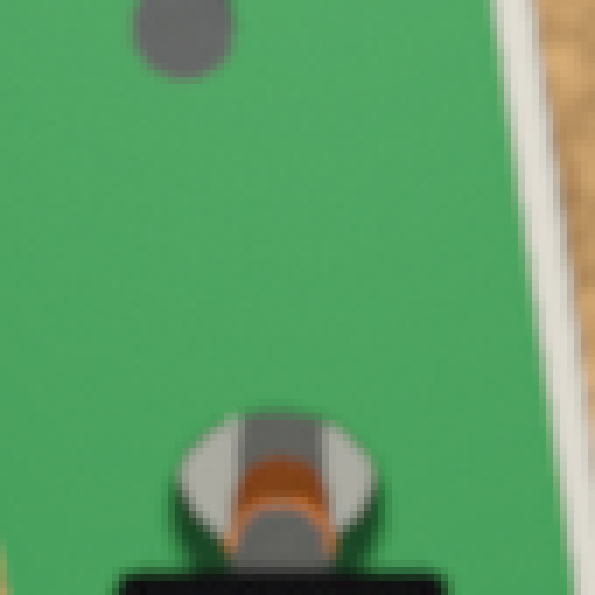

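View pics/s9c.png

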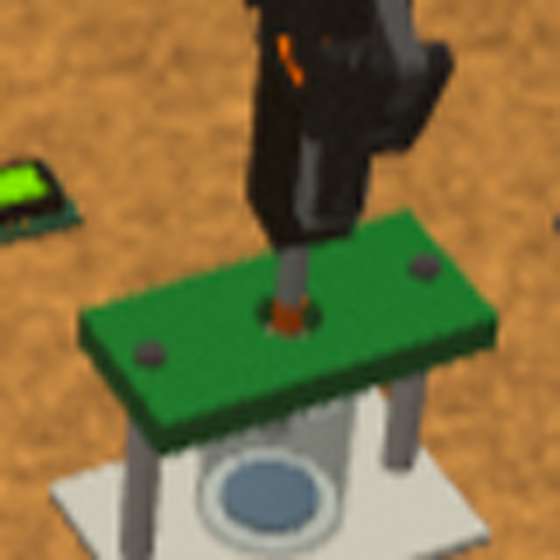

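Call:
step_arm(
  linear=[
    [-0.2,0,0.7],
    [-0.4,0,1.4],
    [-0.4,0,1.8],
    [-0.4,0,1.8],
    [-0.4,0,1.8],
    [-0.4,0,1.8],
    [-0.4,0,1.8],
    [-0.4,0,1.8],
  ],
  yaw=[0,0,0,0,0,0,0,0],
  gripper=[-1,-1,-1,-1,-1,-1,-1,-1],
)

```text
clock: 19.2
eef_pos: [574.4, 90.3, 177.0]
tool_rot: [-3.142, -0.0, 0.147]
force: [-0.3, 0.1, -1.3]
width: 27.1
```

Call:
step_arm(
  linear=[
    [0,0,0],
    [0,0,0],
    [0,0,0],
    [0,0,0],
    [0,0,0],
    [0,0,0],
    [0,0,0],
    [0,0,0],
  ],
  yaw=[0,0,0,0,0,0,0,0],
  gripper=[-1,-1,-1,-1,-1,-1,-1,-1],
)

```text
clock: 19.87
eef_pos: [574.4, 90.3, 177.0]
tool_rot: [-3.142, 0.0, 0.147]
force: [1.1, -0.3, -2.1]
width: 27.3
```

```bash
python3 chk.py 10
```

```text
clk 19.87 pos [574.4  90.3 177. ] rot [-3.1415  0.      0.147 ] F [ 1.1 -0.3 -2.1] w 27.3
wrist band 42 [575.2  92.4 100.4] 95.5 104.5
wrist axis above plate [576.15  87.65] 162
scene band 10 [578.6  86.4  99.2] 94.0 104.4
scene axis above plate [574.42  86.75] 46
```

View pics/s10c.png

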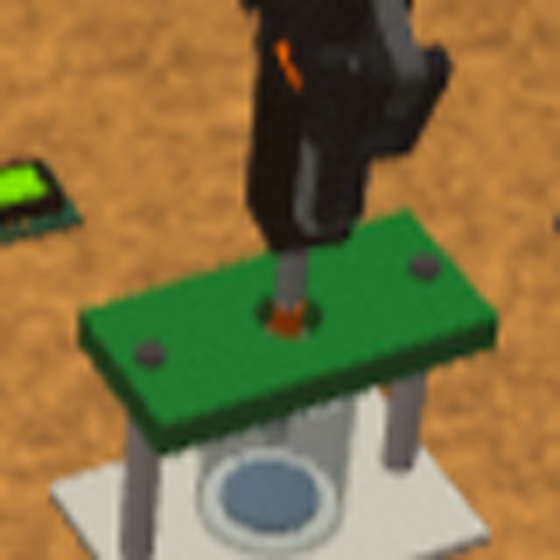

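View pics/w10c.png

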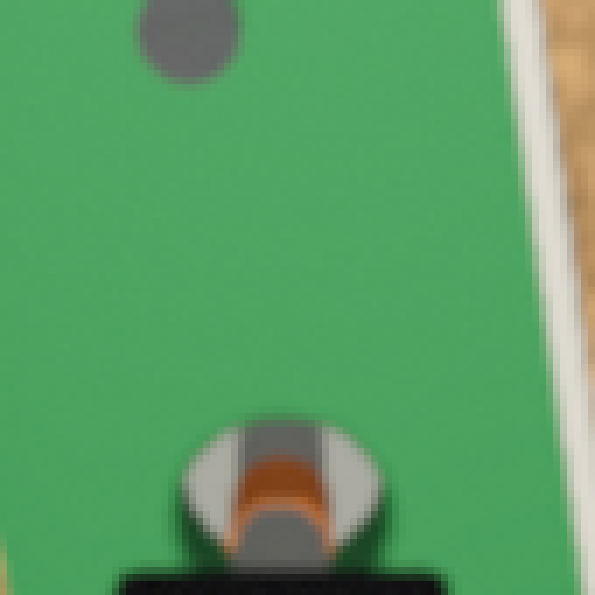

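The band is centred on the plate's top face: its top edge is at about 104.5, against an expected 105. The rod is centred to about 0.5 mm in the wrist view. It is still, with no contact force, so I hand in.

```bash
python3 -c "
from h import *
from cell import ctrl
st();print(ctrl.finish_job())"
```

```text
clk 20.02 pos [574.4  90.3 177. ] rot [-3.1416e+00  1.0000e-04  1.4700e-01] F [-0.1  0.2 -1.2] w 27.2
the job is handed in; nothing more can be done
None
```

I took the probe out of its stand and held the white reference. I then lowered the rod through the green guide plate and handed the job in at 20.0 s, still holding the probe. No verdict was reported.

- **White reference:** the probe was held still for about 2.7 s with the tip roughly 20 mm above the tile. The wrist camera put it within 0.5 mm of the tile's middle. The scene camera's noisier fit put it 2–3 mm off in y.
- **Final position:** the tool is vertical and still, and the forces show no contact. The band is within about 1 mm of level with the plate's top face. The rod is centred to about 0.5 mm in the wrist view.
- **Disagreement:** the scene camera's rod fit came out about 1.7 mm lower in x than the wrist camera's, which is about the stated 2 mm calibration error. I went by the wrist view.
- **Other objects:** I carried the tip about 150 mm above the table, higher than the other stations and loose objects. I did not re-measure the canister, spare beaker or display module at the end.

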